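Start up the gourd-engraving station

ROBOT

A 6-joint arm with a two-finger parallel gripper is mounted at the origin on the work surface. World frame = base frame: x ahead of the robot, y to its left, z up, the work surface at z = 0. Lengths are in m, angles in rad, forces in N, time in s.
With the tool pointing down it reaches from about 0.35 to 0.775 m from the base axis. Payload 5.5 kg.
Tool frame: the origin (TCP) lies between the finger pads; the fingertips stand 17 mm ahead of it and the grasp point (between the pads) lies 2 mm behind it; x points along the fingers, y is the direction in which the jaws open and shut, and the axes are right-handed (so a half turn about x gives the same grasp; the last joint's range is limited). The gripper opens to 85 mm and grips with 20 to 120 N. Pads are 22 mm wide; open, the fingers measure 114 mm over their backs; the gripper's body (76 mm by 85 mm) begins 54 mm behind the grasp point. The pads swing forward as they close: fully open they stand 13 mm farther back than shut.
Start: joints at [1.016, 0.313, 0.046, 1.304, 0, 1.431], TCP at [0.232, 0.526, 0.248] pointing down, gripper open.
Joint ranges: [-2.76, 2.76], [-0.86, 1.69], [-1.03, 1.26], [-2.2, 2.34], [-1.47, 1.5], [-3.14, 3.14]. Speed limits (rad/s): [2.57, 2.57, 3.14, 3.14, 3.14, 3.14].

INTERFACE

Orientations are given as a rotation vector (axis times angle).
In Python, from cell import env gives the robot as it stands. Calls block until the motion is done:
- env.move_to(position, orientation): joint-space move of the TCP to a pose.
- env.servo_line(position, frame=None, velocity=0.15, until_force=None): straight line of the TCP; frame=None keeps the orientation; velocity is the mean speed in m/s. With until_force (N) it stops when the force on the tool has changed by that much, and returns True; else False.
- env.goto_joints(angles): joint-space move.
- env.release() and env.close_gripper(f_grip=None): open the fingers fully, or close them until they stop; f_grip is the grip in N (None keeps the last).
- env.wait(seconds).
- env.solve_ik(position, orientation): joint angles nearest the present ones, or None.
- env.snapshot(name): name is "scene" or "top" or "wrist"; returns (picture, depth): 384x512x3 uint8, blue, green, red; 384x512 float32, m along the optical axis (not along the pixel's ray), 0 where there is no reading.
- env.calibration(name): a dict with "fx", "fy", "cx", "cy" (pixels), "position" and "rotation" of the camera in the world. Camera axes: x right, y down, z forward; pixel columns grow to the right and rows downward; lengths in m; the calibration is good to about 2 mm. A picture is of the moment at which its call begins: read the wrist's pose just before it. calibration takes no time and is no camera call; for the wrist camera it gives the pose at the moment of the call.
A pose or a line that the arm cannot do raises env.PlanningError and nothing moves.
- env.finish_job(): hands the job in, once; it reports no verdict.
Readings, each from a call of its own:
- env.read_time_s(): time.
- env.read_joint_pos(): joint angles.
- env.read_qvel(): joint speeds.
- env.read_joint_torque(): joint torques, N m.
- env.read_tool_pos(): TCP position.
- env.read_orientation(): TCP orientation.
- env.read_ft_force(): force on the tool from outside, world axes, zero at the start.
- env.read_moment(): the same for the moment, N m.
- env.read_grip_width(): opening from 0.0 (shut) to 1.0 (fully open).
Only numpy, scipy, OpenCV 4.12 (cv2) and the standard library are available. Lean on these libraries where they do the work, as an engineer would, in place of code of your own. Each camera call takes 0.05 s, during which the arm holds its last target. There are 200 camera calls.

TASK

Get the gourd-engraving station running, using only closed fingertips: first push the big domed button on the dust extractor fully in (it stays in), then tip the power unit's rocker fully over by pushing down its raised far half, and last press the long bar key fully down, hold it for a moment and let it come up again. Press no other key or button, grasp and lift nothing, and leave both machines, the gourds and the handpiece where they stand.

Things in the scene. Friction and masses are not known exactly. Their poses are not given: they have to be found in the camera images.
- extractor: dust extractor: a loose, heavy (about 3.5 kg) grey box 180 x 180 x 140 mm (x, y, z) with vents. Origin at the centre of its underside, z up; flat top at 140 mm. On its top, towards -x, are the big domed button (at x -30, y +40 mm) and the small reset button (x -30, y -45); gourd_b stands at about x +55, y 0.
- dome_top (a point): top centre of the big domed button on the extractor: a black mushroom 44 mm across, standing 23 mm above the extractor's top when out; the point moves with it
- dome (a joint): travel of the domed button: about 0 out, 0.008 m fully in, pushed straight down. It has no spring: it moves against about 3 N of friction and stays where it is pushed
- reset_top (a point): top centre of the small round filter-reset button on the extractor, 18 mm across, standing 10 mm above its top; not to be pressed
- reset_button (a joint): travel of the reset button: 0 up, 0.005 m fully down, springs back; not to be pressed
- power_unit: engraver power unit: a loose, heavy (about 3 kg) box 170 x 250 x 80 mm (x, y, z) with an aluminium top panel at 80 mm. Origin at the centre of its underside, z up. On the panel: a row of three black keys at x -40 mm (square key y +65, round key y 0, long bar key y -70) and, behind them, the rocker switch, its pivot at x +30, y +70; gourd_a stands at about x +50, y -60.
- rocker_pad (a point): point on the surface of the rocker's far half (+x side in the power unit's frame), 24 mm out from the pivot and moving with the rocker. This half is raised while the switch is off; pushed down here by about 8 mm the rocker is fully over. The rocker is a black V-shaped paddle, 70 mm along the unit's x and 32 mm along y, its pivot 9 mm above the panel; the half that is down lies level, its surface 13.5 mm above the panel
- rocker (a joint): angle of the rocker: about 0 off (far half raised 0.36 rad, near half level), 0.36 rad on (far half level, near half raised). It moves against friction of about 2.5 N at rocker_pad and stays where it is left
- bar_top (a point): top centre of the long bar key, 26 x 48 mm (x, y of the power unit), standing 12 mm above the panel
- bar_key (a joint): travel of the bar key: 0 up, 0.005 m fully down; a spring of 1.7 N rising to 4.2 N brings it back up
- square_top (a point): top centre of the square key, 26 x 26 mm, standing 12 mm above the panel; not to be pressed
- square_key (a joint): travel of the square key: 0 up, 0.005 m down, springs back; not to be pressed
- round_top (a point): top centre of the round key, 26 mm across, standing 12 mm above the panel; not to be pressed
- round_key (a joint): travel of the round key: 0 up, 0.005 m down, springs back; not to be pressed
- gourd_a: small carved double gourd on a black foot, 49 mm tall, 29 mm across, standing loose on top of the power unit. Origin at the centre of its underside; not to be moved
- gourd_b: small double gourd, 49 mm tall, 29 mm across, standing loose on top of the dust extractor. Origin at the centre of its underside; not to be moved
- gourd_c: double gourd, 67 mm tall, 40 mm across, standing on the table on the robot's side of the dust extractor. Origin at the centre of its underside; not to be moved
- gourd_d: double gourd, 101 mm tall, 60 mm across, at the back of the table. Origin at the centre of its underside; not to be moved
- gourd_e: double gourd, 168 mm tall, 100 mm across, to the robot's left. Origin at the centre of its underside; not to be moved
- gourd_f: open gourd cup, 72 mm tall, 88 mm across, to the robot's right. Origin at the centre of its underside; not to be moved
- handpiece: engraving handpiece with a wooden grip, about 150 mm long, 18 mm thick, lying along its x axis at the back of the table. Origin at the centre of its underside; not to be moved

How it is judged:
On the way, in this order (a step that is already met when the one before it is completed fails the run):
1. the domed button is pushed fully in (value of joint dome above 0.0065 m), for 0.1 s.
2. the rocker is tipped fully on (value of joint rocker above 0.3 rad), for 0.1 s.
3. the bar key is held fully down for a moment (value of joint bar_key above 0.0038 m), for 0.1 s.
At the end, for the whole second after the job is handed in: The domed button is in (over 6 of 8 mm), the rocker on (over 0.28 of 0.36 rad), the bar key and all other keys are up (within 1 mm), both machines, all gourds and the handpiece stand within 20 mm of where they began, at rest (value of joint dome above 0.006 m and value of joint rocker above 0.28 rad and value of joint each of bar_key, square_key, round_key, reset_button below 0.001 m and distance of each of extractor, power_unit, gourd_a, gourd_b, gourd_c, gourd_d, gourd_e, gourd_f, handpiece from where it was at the start of the episode below 0.02 m and linear speed of each of extractor, power_unit below 0.02 m/s); the robot touches nothing.
It fails at once if the power unit's rocker is tipped on before the extractor's domed button is in (value of joint rocker above 0.2 rad and value of joint dome below 0.0055 m).
It fails at once if the bar key is pressed before the rocker is on (value of joint bar_key above 0.002 m and value of joint rocker below 0.25 rad).
It fails at once if the square, round or reset key is pressed (over 2.5 mm) (value of joint any of square_key, round_key, reset_button above 0.0025 m).
It fails at once if a machine is lifted, or shoved more than 20 mm (distance of any of extractor, power_unit from where it was at the start of the episode above 0.02 m or height (world z) of any of extractor, power_unit above 0.01 m).
It fails at once if a gourd or the handpiece is moved more than 20 mm, lifted or knocked over (distance of any of gourd_a, gourd_b, gourd_c, gourd_d, gourd_e, gourd_f, handpiece from where it was at the start of the episode above 0.02 m or angle between any of gourd_a, gourd_b, gourd_c, gourd_d, gourd_e, gourd_f, handpiece's own z axis and vertical above 0.5 rad).
It also fails if it takes over 53 s, if anything falls off the work surface, if the arm or the gripper's body presses on something with over 40 N, if the wrist force passes 120 N, or if a joint passes its speed limit or range.

## Working session

There is one attempt and no reset: what is moved stays moved. The work goes in short steps, each a Python script; the robot and the scene stay as the last script left them, time stands still between calls to the robot, and variables do not carry over. Pictures are saved under pics/ and viewed, about 8 in all and at most 12, crops included, and the job is handed in when it is done.

```bash
mkdir -p pics; ls
python3 - <<'E'
from cell import env
import cv2,numpy as np
for n in("top","scene"):
    p,d=env.snapshot(n); c=env.calibration(n)
    cv2.imwrite(f"pics/{n}0.png",p); np.savez(f"{n}0.npz",p=p,d=d,**c); print(n,c)
print(env.read_time_s(),env.read_orientation())
E
```

```text
pics
top {'fx': 422.25332989299574, 'fy': 422.25332989299574, 'cx': 259.02740185469617, 'cy': 194.46089898133326, 'position': array([ 0.39874887, -0.01306483,  1.30336973]), 'rotation': array([-2.14931356,  2.11888696, -0.15736236])}
scene {'fx': 434.58976574227626, 'fy': 434.58976574227626, 'cx': 258.8747805733288, 'cy': 200.45321653511056, 'position': array([1.23251284, 0.65593664, 1.38198566]), 'rotation': array([-1.07138969, -2.57866427,  0.82782225])}
0.1 [ 0.32419372  1.54676679 -0.32658532]
```

View pics/top0.png

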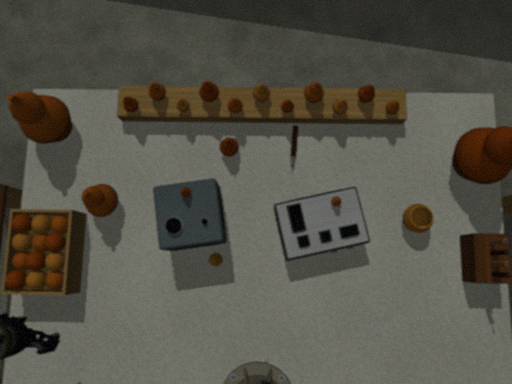

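View pics/scene0.png

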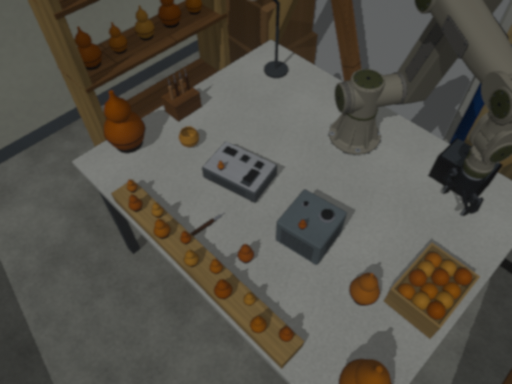

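The top view (image up is +x, left is +y) shows the extractor at about (190,214), with the dome at (174,226), reset at (205,221) and gourd_b at (186,192). The power unit is at about (322,223): rocker (297,218), keys (304,241), (325,237), bar (349,231), gourd_a (336,201). Next I'll measure the dark blobs.

```bash
cat > h.py <<'E'
import cv2,numpy as np
from scipy.spatial.transform import Rotation as R
def ray(c,u,v,z):
    r=R.from_rotvec(c['rotation']).apply([(u-c['cx'])/c['fx'],(v-c['cy'])/c['fy'],1.])
    return c['position']+r*((z-c['position'][2])/r[2])
def blobs(p,roi,thr,amin=8):
    x0,y0,x1,y1=roi; g=p[y0:y1,x0:x1].max(2)
    n,l,s,ce=cv2.connectedComponentsWithStats((g<thr).astype(np.uint8))
    return [(ce[i]+[x0,y0],s[i,4],cv2.minAreaRect(np.argwhere(l==i)[:,::-1].astype(np.float32))) for i in range(1,n) if s[i,4]>=amin]
E
python3 - <<'E'
from h import *
f=np.load('top0.npz');p,d=f['p'],f['d']
for nm,roi,z in(("ext",(150,175,232,255),.14),("pu",(270,185,372,262),.08)):
    for c,a,r in blobs(p,roi,45):
        u,v=c; zz=f['position'][2]-d[int(v),int(u)]
        print(nm,c.round(1),a,np.round(r[1],1),round(r[2]),'z~',zz.round(3),ray(f,u,v,z+.012).round(4))
for nm,roi in(("ext",(150,175,232,255)),("pu",(270,185,372,262))):
    x0,y0,x1,y1=roi;vv,uu=np.mgrid[y0:y1,x0:x1];dd=d[y0:y1,x0:x1]
    q=np.c_[(uu.ravel()-f['cx'])/f['fx'],(vv.ravel()-f['cy'])/f['fy'],np.ones(uu.size)]*dd.reshape(-1,1)
    q=f['position']+R.from_rotvec(f['rotation']).apply(q)
    h=.14 if nm=="ext" else .08
    k=q[abs(q[:,2]-h)<.015]; r=cv2.minAreaRect(k[:,:2].astype(np.float32)); print(nm,r,np.median(k[:,2]))
big=np.hstack([cv2.resize(p[180:260,150:232],None,fx=4,fy=4,interpolation=2),cv2.resize(p[180:260,270:372],None,fx=4,fy=4,interpolation=2)])
cv2.imwrite('pics/crop.png',cv2.convertScaleAbs(big,alpha=1.5))
E
```

```text
ext [208.5 228.4] 469 [45.  84.6] 38 z~ 0.14 [0.4864 0.1372 0.152 ]
ext [187.4 198.9] 84 [16.  8.] 90 z~ 0.127 [0.5671 0.1984 0.152 ]
ext [173.3 226.6] 232 [19.5 15.3] 82 z~ 0.158 [0.49   0.2339 0.152 ]
ext [204.3 221.7] 40 [7.8 5.7] 45 z~ 0.148 [0.5046 0.1494 0.152 ]
pu [295.9 217.7] 343 [27.2 12.9] 77 z~ 0.089 [ 0.5253 -0.1056  0.092 ]
pu [310.  244.7] 181 [94.7 43.9] 22 z~ 0.102 [ 0.4487 -0.1456  0.092 ]
pu [348.7 231. ] 190 [10.9 17.5] 76 z~ 0.099 [ 0.4894 -0.2566  0.092 ]
pu [325.2 236.1] 105 [10.7  9.7] 76 z~ 0.096 [ 0.4738 -0.1892  0.092 ]
pu [303.1 241. ] 109 [10.9  9.9] 76 z~ 0.1 [ 0.4588 -0.1262  0.092 ]
ext ((0.5296807885169983, 0.19902488589286804), (0.1811600625514984, 0.18152673542499542), 8.949987411499023) 0.1407897274902843
pu ((0.514650285243988, -0.182611346244812), (0.1716010421514511, 0.2508537173271179), 13.166529655456543) 0.08130812907711493
```

View pics/crop.png

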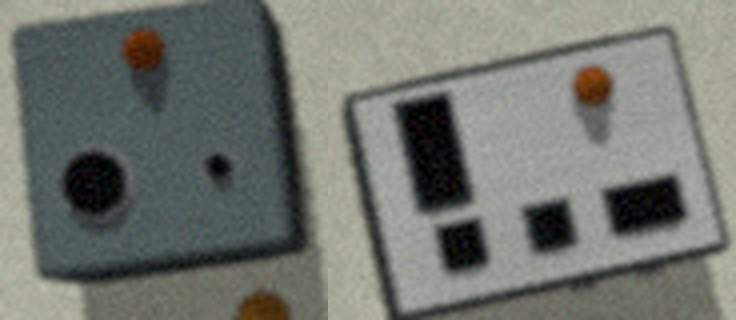

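The blobs and the box outlines agree to within 3 mm: extractor yaw is about 9°, power unit yaw about 13.2°. The dome is easily big enough for that error, so I'll press it now, then hover over the rocker and look.

```bash
cat >> h.py <<'E'
def down(yaw):
    y=np.array([-np.sin(yaw),np.cos(yaw),0]);x=np.array([0,0,-1.])
    return R.from_matrix(np.c_[x,y,np.cross(x,y)]).as_rotvec()
def best(env,pos,yaw):
    q0=np.array(env.read_joint_pos()); s=[]
    for a in(0,np.pi):
        q=env.solve_ik(pos,down(yaw+a))
        if q is not None: s.append((abs(np.array(q)-q0).max(),a))
    return down(yaw+min(s)[1])
E
python3 - <<'E'
from h import *
from cell import env
env.close_gripper(20)
t=env.read_tool_pos(); env.servo_line([t[0],t[1],.33])
P=[.492,.2335,.27]; o=best(env,P,np.radians(9)); env.move_to(P,o)
print(env.read_time_s(),env.read_tool_pos())
env.servo_line([*P[:2],.195])
hit=env.servo_line([*P[:2],.160],velocity=.015,until_force=12)
print(hit,env.read_tool_pos(),env.read_ft_force()); env.wait(.2)
print(env.read_tool_pos(),env.read_ft_force())
env.servo_line(P)
P2=[.535,-.12,.30]; o=best(env,P2,np.radians(13.2)); env.move_to(P2,o)
c=env.calibration("wrist");p,d=env.snapshot("wrist");cv2.imwrite('pics/w1.png',p);np.savez('w1.npz',p=p,d=d,**c)
p,d=env.snapshot("top");cv2.imwrite('pics/top1.png',p)
print(env.read_time_s(),env.read_joint_pos(),c['position'])
E
```

```text
3.0333 [0.4916318  0.23400597 0.26983632]
True [0.4920049  0.23352974 0.17184919] [-1.0693303  -0.65439317  5.56574983]
[0.4919947  0.23352328 0.17183176] [-0.23922455  0.39061756  5.31338029]
7.6333 [-3.64929921e-01  2.52048813e-01  8.85822564e-02  1.40772529e+00
  2.43314355e-04 -5.97148556e-01] [ 0.45757015 -0.13843805  0.42568855]
```

View pics/w1.png

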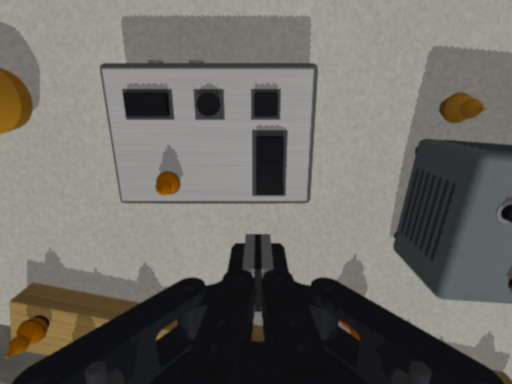

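Dome press: the tip stopped at z = 0.1548 m, against 0.155 m expected for fully in. The wrist view shows bar (148,103), round (208,103), square (266,103), rocker (270,163), gourd_a (167,183) and the dome at the right edge (507,213). I'll use it to check the dome height and refine the targets.

Run:
```python
from h import *
f=np.load('w1.npz');p,d=f['p'],f['d']
for c,a,r in blobs(p,(105,66,312,200),40,60):
    print(c.round(1),a,np.round(r[1],1),ray(f,*c,.092).round(4))
Rm=R.from_rotvec(f['rotation'])
def pts(x0,y0,x1,y1):
    vv,uu=np.mgrid[y0:y1,x0:x1]; dd=d[y0:y1,x0:x1].reshape(-1,1)
    return f['position']+Rm.apply(np.c_[(uu.ravel()-f['cx'])/f['fx'],(vv.ravel()-f['cy'])/f['fy'],np.ones(uu.size)]*dd)
q=pts(470,160,512,285);print('ext top',np.percentile(q[:,2],[5,50,90,99,100]).round(4))
q=pts(501,208,512,219);print('dome z',np.percentile(q[:,2],[10,50,90,100]).round(4),np.median(q,0).round(3))
for v in range(132,196,6): print(v,np.median(pts(262,v,278,v+3),0).round(4))
q=pts(105,66,312,200);k=q[abs(q[:,2]-.08)<.01];print(cv2.minAreaRect(k[:,:2].astype(np.float32)))
```

```text
[146.7 103.4] 1118 [25. 45.] [ 0.4892 -0.2575  0.092 ]
[265.4 103.3] 567 [25. 23.] [ 0.4589 -0.1286  0.092 ]
[208.  103.5] 450 [23. 22.] [ 0.4737 -0.1909  0.092 ]
[269.1 163.9] 1601 [27. 58.] [ 0.5247 -0.108   0.092 ]
ext top [0.1376 0.1404 0.1415 0.1501 0.4257]
dome z [0.1422 0.1474 0.1507 0.1517] [0.508 0.142 0.147]
132 [ 0.4902 -0.1157  0.0836]
138 [ 0.4957 -0.1148  0.0944]
144 [ 0.5025 -0.1132  0.0945]
150 [ 0.5093 -0.1114  0.0945]
156 [ 0.5163 -0.1097  0.0941]
162 [ 0.5231 -0.1081  0.0941]
168 [ 0.5299 -0.1063  0.0953]
174 [ 0.5364 -0.1049  0.0979]
180 [ 0.5429 -0.1035  0.1001]
186 [ 0.5495 -0.1022  0.1021]
192 [ 0.5562 -0.1002  0.1043]
((0.5121583342552185, -0.18234632909297943), (0.1596047282218933, 0.24881869554519653), 13.251641273498535)
```

The blobs match the first estimate within about 1.5 mm, and the rocker's profile is right (level half 0.094 m, pad 0.102 m). The button at the edge turned out to be reset, not the dome. So I'll check the dome with top-camera depth before touching the rocker.

Run:
```python
from h import *
from cell import env
f=np.load('top0.npz');p,d=env.snapshot('top')
m=lambda d,u,v,r:np.median(d[v-r:v+r+1,u-r:u+r+1])
drop=m(d,173,226,4)-m(f['d'],173,226,4); ref=m(d,190,226,3)-m(f['d'],190,226,3)
print('dome drop',drop,'ref',ref, 'z',m(d,173,226,4))
if drop-ref<.0055 : raise SystemExit('recheck dome')
P=[.5494,-.1015,.26]; o=best(env,P,np.radians(13.2)); env.move_to(P,o)
env.servo_line([*P[:2],.130])
hit=env.servo_line([*P[:2],.1085],velocity=.015,until_force=12); env.wait(.2)
print(hit,env.read_tool_pos(),env.read_ft_force())
env.servo_line([*P[:2],.15]); env.servo_line([.535,-.12,.30])
c=env.calibration("wrist");p,d=env.snapshot("wrist");cv2.imwrite('pics/w2.png',p);np.savez('w2.npz',p=p,d=d,**c)
w=np.load('w1.npz')['d']
for v in range(138,196,8): print(v,(m(d,269,v,2)-m(w,269,v,2)).round(4))
print(env.read_time_s())
```

```text
dome drop 0.007801175 ref -0.00082170963 z 1.1513554
True [ 0.5499393  -0.10161111  0.11046305] [-1.76402978 -0.03203345  4.11273171]
138 0.0083
146 -0.0104
154 -0.0074
162 -0.0034
170 0.0007
178 0.0037
186 0.0073
194 0.0115
12.0833
```

The dome is down 8 mm. The rocker's far half is down (7 mm at the pad, tip at 0.0935 m = level) and the near half is up. Next is the bar key.

Run:
```python
from h import *
from cell import env
P=[.4895,-.2578,.26]; o=best(env,P,np.radians(13.2)); env.move_to(P,o)
env.servo_line([*P[:2],.120])
hit=env.servo_line([*P[:2],.1020],velocity=.015,until_force=14); env.wait(.4)
print(hit,env.read_tool_pos(),env.read_ft_force())
env.servo_line([*P[:2],.15]); env.servo_line([.535,-.12,.30])
c=env.calibration("wrist");p,d=env.snapshot("wrist");cv2.imwrite('pics/w3.png',p)
w=np.load('w2.npz')['d'];w1=np.load('w1.npz')['d']
m=lambda d,u,v,r:np.median(d[v-r:v+r+1,u-r:u+r+1])
for n,u,v in(('bar',147,103),('sq',265,103),('rnd',208,103),('rock',269,186),('panel',190,150)): print(n,m(d,u,v,5)-m(w1,u,v,5))
p,d=env.snapshot('top');cv2.imwrite('pics/top3.png',p);print(env.read_time_s())
```

```text
True [ 0.48941272 -0.25778886  0.10404755] [-0.35840131  0.04535583  4.44014764]
bar -0.00062936544
sq -0.0003761649
rnd -0.00021460652
rock 0.008059353
panel -0.00034540892
17.35
```

View pics/w3.png

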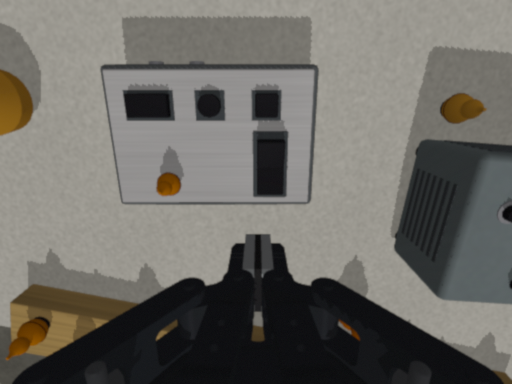

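View pics/top3.png

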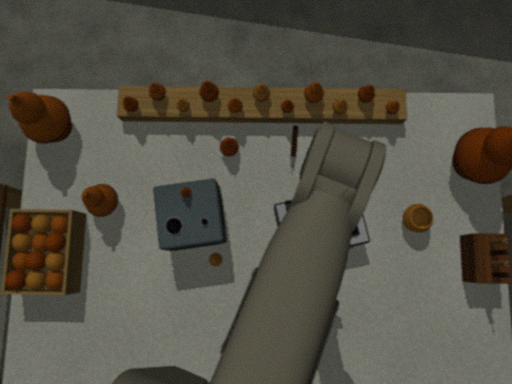

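The bar was pressed to tip z = 0.0870 m (full 5 mm) for 0.4 s and is back up. The wrist view shows the power unit, gourd_a (167,184) and the extractor unmoved, and the top view shows the other gourds and handpiece in place. I'm handing in.

```bash
python3 -c "
from cell import env
print(env.read_ft_force()); env.finish_job(); print(env.read_time_s())"
```

```text
[-0.07282438 -0.41976367  0.03555595]
the job is handed in; nothing more can be done
the job is handed in; nothing more can be done
```

I pressed the dome, tipped the rocker, and pressed and let go of the bar key, in that order, with closed fingertips. I handed the job in at about 17 s; no verdict is reported.

| Step | Fingertip height at the stop | Expected when fully moved | Check afterwards |
|---|---|---|---|
| Dome | 0.1548 m | 0.155 m | Top-camera depth shows it about 8 mm lower, so it is in. |
| Rocker | 0.0935 m | 0.0935 m | Wrist-camera depth shows the far half about 8 mm lower, so it is on. |
| Bar key | 0.0870 m, held 0.4 s | 0.087 m | Back up, within 0.6 mm of its first height. |

- **Other keys:** The square and round keys read unchanged within 0.4 mm. I did not measure the reset button afterwards; the fingertips came no closer than about 85 mm to it.
- **Machines, gourds and handpiece:** The last pictures show no visible shift. The arm hid much of the power unit in the top view, but the wrist view showed it.
- **Contact at the end:** The arm was 0.30 m up and the tool force was about 0.4 N, so it was touching nothing.
- **What disagreed:** I first took a button at the edge of the wrist picture for the dome, but its position showed it was the reset button. I then checked the dome with the top camera before touching the rocker. Box outlines and key blobs differed by 2–3 mm, which did not matter for these targets.

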